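# Fit the fork adapter to the load's free stud and nip up its ring nut

## Task

Connect the loose fork adapter to the free stud of the load's terminal block: slide its fork under the knurled ring nut, flat on the copper bar between the two ribs, until the fork is fully home against the stud. Then screw the ring nut down clockwise until you feel its spring washer start to bite on the fork, and from there give it half a turn more and no further, or the washer will be crushed. Let go and leave everything else where it is.

Things in the scene. Friction and masses are not known exactly. Their poses are not given: they have to be found in the camera images.
- terminal: The load's terminal block, fixed: dark base 185 mm square, 22 mm thick; two parallel copper bars 36 mm wide, tops 30 mm above the bench, an upright stud on each. Origin on the bench under the axis of the FREE stud (no adapter on it). x from the entry side to the housing behind, y towards the second stud 95 mm away, already connected: it shows the finished job; z up.
- bar_entry (a point): Middle of the entry edge of the free stud's copper bar, on its top face, 85 mm before the stud (axes as the terminal's). The bar runs on to 70 mm behind the stud, where a finned housing 48 mm high begins. Beside the stud two ribs (from 30 mm before it to 32 mm behind it) leave a channel 35 mm wide and stand 6 mm above the bar.
- stud_top (a point): Top end of the free stud, 84 mm above the bench, on its axis (axes as the terminal's). Threaded steel, 12 mm diameter, right-hand thread, 3 mm a turn: the nut goes down when turned clockwise seen from above.
- nut: Brass ring nut already started on the free stud. Origin on the axis at its bottom face, z up, turns with the nut; a dark dot on top marks its x axis. Hub 24 mm diameter, 14 mm high, then the knurled ring. Turning freely takes about 0.03 N m; as the washer bites this rises within a tenth of a turn to 0.1 to 0.2 N m, and half a turn later to 0.2 to 0.4 N m. It stays where it is left.
- nut_grip (a point): Middle of the nut's knurled ring, on the axis, 21 mm above its bottom face: grip here from above, across the diameter. Ring 40 mm diameter, 14 mm high. The stud stands through it. Turns and sinks with the nut; the second stud's nut is 95 mm away, a fitted adapter's grip begins 60 mm away.
- nut_face (a point): Centre of the nut's bottom face. Captive below it is a preloaded spring washer, 28 mm diameter, standing 3 to 5 mm below this face; how far differs from piece to piece and cannot be seen in the poses. So the washer meets a fork on the bar after some 0.5 to 1.25 turns, and leaves 1.5 mm or more above the fork before that.
- adapter: Loose fork adapter, 0.15 kg: flat copper blade 4 mm thick, 32 mm wide, with an upright black grip. Origin on the blade's underside, in the slot where the stud's axis lies when home: home = origin 30 mm above the terminal's origin, x axes alike. x along the blade to the fork's open end, z up. Slot 15 mm wide, its end at x = -6 mm; the blade's tail at x = -104 mm.
- adapter_grip (a point): Point to grip on the adapter's black moulded grip: 80 mm behind its origin (x = -80 mm), 26 mm above the blade's underside. The grip is 40 mm long along x, 14 mm thick along y, its top 38 mm above the underside. Take it from above, fingers closing along y.
- fork_tip (a point): Between the open ends of the fork's two round-ended prongs, on the underside, 18 mm ahead of the adapter's origin.
- screwdriver: Bystander, loose: screwdriver, 190 mm long, 26 mm handle, lying; origin under its middle.
- spanner: Bystander, loose: open-ended spanner, 145 mm long, 7 mm thick, lying; origin under its middle.
- solder_reel: Bystander, loose: grey reel of solder wire, 62 mm diameter, 36 mm high, standing on its flange; origin under its centre.
- spare_nut: Bystander, loose: a loose spare ring nut like the one on the stud (40 mm diameter, 28 mm high), standing on its hub; not needed; origin under its centre.
- multimeter: Bystander, loose: dark hand multimeter, 175 x 85 x 34 mm, lying on its back; origin under its centre.
- parts_tray: Bystander, loose: empty grey parts tray, 120 x 160 x 32 mm; origin under its centre.
- flux_bottle: Bystander, loose: small amber bottle with a white cap, 36 mm diameter, 75 mm high; origin under its centre.
- driver_board: Bystander, loose: green circuit board with a finned heat sink, 100 x 75 mm, 25 mm high; origin under its centre.
Things that resemble listed ones, but are neither listed nor needed, are in the scene too. Of the things that look like the adapter, take the one that is farthest to the robot's right at the start.

How it is judged:
By the outcome, as a careful person would: the job done as asked, in the order asked, and still so for the second after the job is handed in, with the robot touching nothing.
It also fails if it takes over 72 s, if anything falls off the work surface, if the arm or the gripper's body presses on something with over 40 N, if the wrist force passes 120 N, or if a joint passes its speed limit or range.

## Robot

A 6-joint arm with a two-finger parallel gripper is mounted at the origin on the work surface. World frame = base frame: x ahead of the robot, y to its left, z up, the work surface at z = 0. Lengths are in mm, angles in rad, forces in N, time in s.
With the tool pointing down it reaches from about 400 to 825 mm from the base axis. Payload 7 kg.
Tool frame: the origin (TCP) lies at the very end of the fingers, on their centre line; the grasp point (between the pads) lies 19 mm behind it; z points along the fingers, y is the direction in which the jaws open and shut (so a half turn about z gives the same grasp; the last joint's range is limited). The gripper opens to 88 mm and grips with 3 to 60 N. Pads are 19 mm wide; open, the fingers measure 130 mm over their backs; the gripper's body (78 mm by 193 mm) begins 47 mm behind the grasp point.
Start: joints at [1.613, 0.359, 0.012, 0, -1.224, -0.288], TCP at [164.26, 654.686, 194.061] pointing down, gripper open.
Joint ranges: [-3.07, 3.07], [-1.43, 2.12], [-1.02, 1.25], [-3.03, 1.67], [-3.05, -0], [-3.03, 3.03]. Speed limits (rad/s): [2.39, 2.39, 3.01, 3.14, 3.14, 3.14].

## Interface

Orientations are given as a unit quaternion [x, y, z, w].
In Python, from plant import bot gives the robot as it stands. Calls block until the motion is done:
- bot.move_ptp(position, orientation): joint-space move of the TCP to a pose.
- bot.line_to(position, velocity=150, ori=None): straight line of the TCP; ori=None keeps the orientation; velocity is the mean speed in mm/s.
- bot.move_joints(angles): joint-space move.
- bot.move_gripper(opening, force=None): finger opening in mm; force is the grip in N (None keeps the last); returns when the fingers have stopped.
- bot.pause(seconds).
- bot.solve_ik(position, orientation): joint angles nearest the present ones, or None.
- bot.read_state(): the state.
- bot.camera(name): name is "scene" or "top" or "wrist"; returns the picture (384x512x3 uint8, red, green, blue); there is no depth.
- bot.get_calibration(name): a dict with "fx", "fy", "cx", "cy" (pixels), "distortion" ([k1, k2, p1, p2, k3] as OpenCV has them; the pictures are not rectified), "view" (4x4, takes a point from world to camera coordinates); the wrist camera has in their place "T_tool_cam" (4x4, takes a point from camera to tool coordinates, whose origin is the TCP and whose axes are the flange's). Camera axes: x right, y up, looking along -z (the intrinsics and any distortion apply to the point x, -y, -z); pixel columns grow to the right and rows downward; lengths in mm; the calibration is good to about 2 mm. A picture is of the moment at which its call begins: read the wrist's pose just before it. get_calibration takes no time and is no camera call.
A pose or a line that the arm cannot do raises bot.Unreachable and nothing moves.
- bot.close_job(): hands the job in, once; it reports no verdict.
The state is a dict: "t": time; "joint_pos": joint angles; "qvel": joint speeds; "tau": joint torques, N m; "tcp_pos": TCP position; "eef_rot": TCP orientation; "contact_force": force on the tool from outside, world axes, zero at the start; "moment": the same for the moment, N m; "width": finger opening in mm.
Only numpy, scipy, OpenCV 4.12 (cv2) and the standard library are available. Lean on these libraries where they do the work, as an engineer would, in place of code of your own. Each camera call takes 0.05 s, during which the arm holds its last target. There are 200 camera calls.

## Working session

There is one attempt and no reset: what is moved stays moved. The work goes in short steps, each a Python script; the robot and the scene stay as the last script left them, time stands still between calls to the robot, and variables do not carry over. Pictures are saved under pics/ and viewed, about 8 in all and at most 12, crops included, and the job is handed in when it is done.

```bash
mkdir -p pics; ls; python3 - <<'E'
from plant import bot
import cv2,numpy as np
a=[bot.camera(n) for n in("top","scene")]
for n,i in zip(("top","scene"),a): cv2.imwrite(f"pics/{n}0.png",i[:,:,::-1]); 
cv2.imwrite("pics/top_big.png",cv2.resize(a[0][:,:,::-1],(800,600),interpolation=cv2.INTER_CUBIC))
cv2.imwrite("pics/scene_big.png",cv2.resize(a[1][:,:,::-1],(800,600),interpolation=cv2.INTER_CUBIC))
for n in("top","scene","wrist"): print(n,bot.get_calibration(n))
print(bot.read_state())
E
```

```text
pics
top {'fx': 497.5568553010307, 'fy': 497.5568553010307, 'cx': 247.84760442809846, 'cy': 186.9510621833086, 'distortion': array([0.02546207, 0.        , 0.        , 0.        , 0.        ]), 'view': array([[ 2.54141918e-02, -9.99667694e-01, -4.31503674e-03,
        -3.15047537e+01],
       [ 9.89574987e-01,  2.45450514e-02,  1.41911539e-01,
        -5.69774942e+02],
       [-1.41758468e-01, -7.87661949e-03,  9.89869939e-01,
        -1.33217721e+03],
       [ 0.00000000e+00,  0.00000000e+00,  0.00000000e+00,
         1.00000000e+00]])}
scene {'fx': 407.5153468084229, 'fy': 407.5153468084229, 'cx': 260.26708968795026, 'cy': 195.04677212891332, 'distortion': array([-0.14376661,  0.        ,  0.        ,  0.        ,  0.        ]), 'view': array([[ 5.26369177e-01,  8.50054898e-01,  1.84975424e-02,
        -2.70672346e+02],
       [-5.56356335e-01,  3.27891386e-01,  7.63514812e-01,
         2.65645537e+02],
       [ 6.42964321e-01, -4.12181888e-01,  6.45525346e-01,
        -1.81260570e+03],
       [ 0.00000000e+00,  0.00000000e+00,  0.00000000e+00,
         1.00000000e+00]])}
wrist {'f
[... 509 characters left out ...]
e+00,
         1.00000000e+00]])}
{'t': 0.1, 'joint_pos': array([ 1.61310682e+00,  3.59317798e-01,  1.11860805e-02, -2.68246706e-04,
       -1.22408075e+00, -2.88072738e-01]), 'qvel': array([-0.00050629, -0.00168781,  0.00302384,  0.00027342, -0.0011433 ,
        0.00052365]), 'tau': array([-1.16607400e-03, -5.84166813e+01,  2.93748307e+01,  7.01554969e+00,
        1.01619173e-02, -5.36601419e-05]), 'tcp_pos': array([164.16936777, 654.26407108, 193.23751519]), 'eef_rot': array([ 9.92453755e-01, -1.22617400e-01, -7.95691846e-06,  7.19170050e-04]), 'contact_force': array([0.29069869, 0.46257913, 0.07261497]), 'moment': array([ 0.01419518, -0.02522224,  0.03585343]), 'width': 87.59312268142315}
```

View pics/top_big.png

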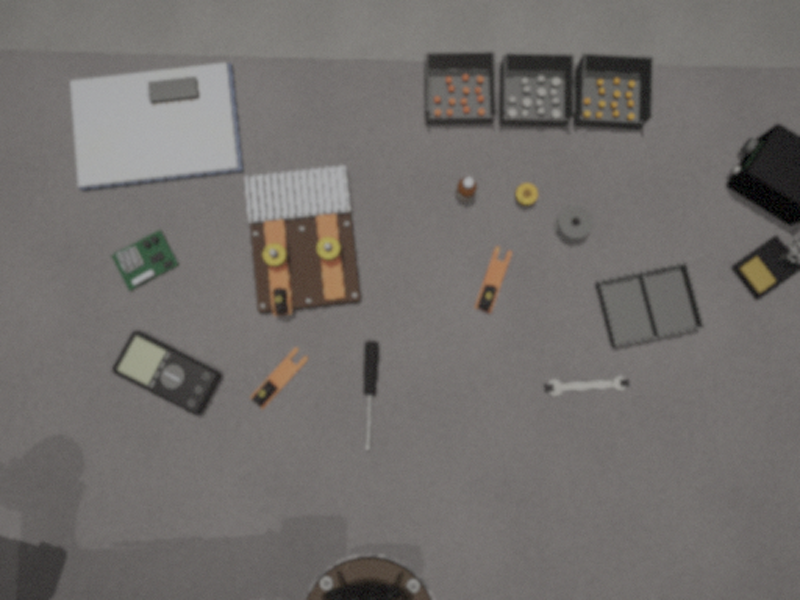

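View pics/scene_big.png

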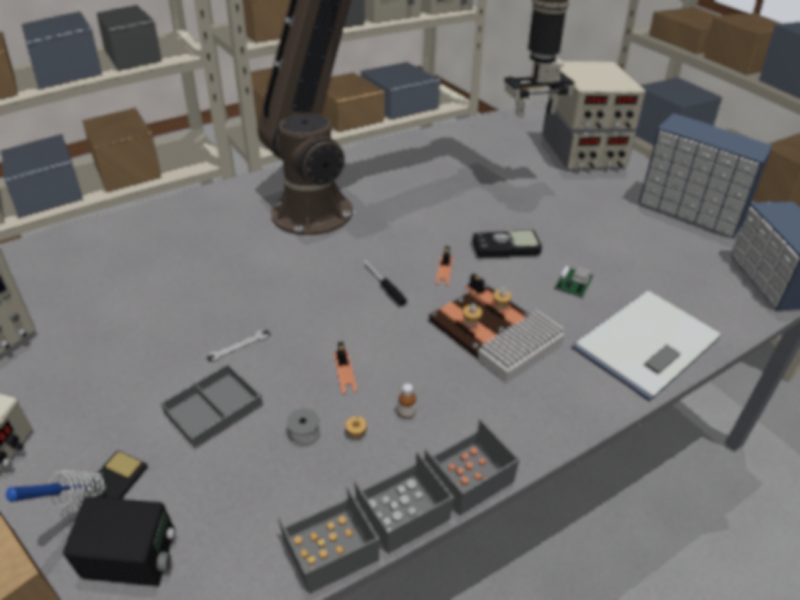

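Top view (800×600 px): three adapter look-alikes: loose right (490,280), loose left (278,378) and the fitted one at (281,300). By the rule, I take the rightmost one, (490,280). The free stud's nut is at (328,247), the connected one at (274,254). The scene view agrees. Next I localise these and look from close by.

```bash
cat > h.py <<'E'
from plant import bot
import cv2,numpy as np
from scipy.spatial.transform import Rotation as R
def KD(c): return np.array([[c["fx"],0,c["cx"]],[0,c["fy"],c["cy"]],[0,0,1]]),c["distortion"]
F=np.diag([1,-1,-1,1.])
def cam(name,st=None):
    c=bot.get_calibration(name)
    if name!="wrist": W=np.linalg.inv(c["view"])
    else:
        T=np.eye(4);T[:3,:3]=R.from_quat(st["eef_rot"]).as_matrix();T[:3,3]=st["tcp_pos"]
        W=T@c["T_tool_cam"]
    return c,W@F           # cv camera -> world
def pix2w(name,px,z,st=None):
    c,W=cam(name,st);K,D=KD(c)
    u=cv2.undistortPoints(np.array([[px]],float),K,D)[0,0]
    d=W[:3,:3]@[u[0],u[1],1];o=W[:3,3]
    return o+d*(z-o[2])/d[2]
def w2pix(name,P,st=None):
    c,W=cam(name,st);K,D=KD(c);V=np.linalg.inv(W)
    return cv2.projectPoints(np.atleast_2d(np.array(P,float)),cv2.Rodrigues(V[:3,:3])[0],V[:3,3],K,D)[0][:,0]
def down(yaw): # tool z down, tool x axis at yaw in world
    c,s=np.cos(yaw),np.sin(yaw)
    return R.from_matrix(np.array([[c,s,0],[s,-c,0],[0,0,-1.]])).as_quat()
def shot(fn):
    st=bot.read_state();im=bot.camera("wrist")
    cv2.imwrite(fn,cv2.resize(im[:,:,::-1],(800,600),interpolation=cv2.INTER_CUBIC));return st
E
python3 - <<'E'
from h import *
s=1/1.5625
for n,p,z in [("nut1",(328.5,247),68),("nut2",(274,254),68),("tip",(503,250),4),("grip",(488,296),38),("lentry",(334,298),30)]:
    print(n,pix2w("top",np.array(p)*s,z))
g=pix2w("top",np.array((488,296))*s,38);t=pix2w("top",np.array((503,250))*s,4);d=t-g;y=np.arctan2(d[1],d[0]);print("yaw",y)
for yy in (y,y+np.pi): print(yy,bot.solve_ik([g[0],g[1],150],down(yy)))
E
```

```text
nut1 [643.40305253  87.108723    68.        ]
nut2 [628.62588425 181.58523142  68.        ]
tip [ 658.47738814 -226.0937138     4.        ]
grip [ 568.22920572 -195.20154561   38.        ]
lentry [558.97815001  77.28937393  30.        ]
yaw -0.3298008664854082
-0.3298008664854082 [-0.00598011  0.2697114  -0.22011185  0.         -1.08097308  1.24697557]
2.8117917871043847 [-0.00598011  0.2697114  -0.22011185  0.         -1.08097308 -1.89461708]
```

```bash
python3 - <<'E'
from h import *
y=-0.33
bot.move_ptp([575,-197,170],down(y))
st=shot("pics/w1.png");print(st["t"],st["tcp_pos"],st["contact_force"],st["moment"])
import pickle;pickle.dump(st,open("s1.pkl","wb"))
P=lambda x,yy,z:np.array([568.2,-195.2,0])+np.r_[R.from_euler('z',y).as_matrix()[:2,:2]@[x,yy],z]
print(w2pix("wrist",[P(0,0,38),P(98,0,4),P(-24,0,4)],st)*1.5625)
E
```

```text
3.4 [ 575.29819892 -196.40898657  170.01631519] [ 0.57957079  0.1909158  -0.2581116 ] [ 0.06769224 -0.0198461  -0.0235362 ]
[[401.92441607 291.37070636]
 [401.9464959  140.01908438]
 [401.56564632 310.70342507]]
```

View pics/w1.png

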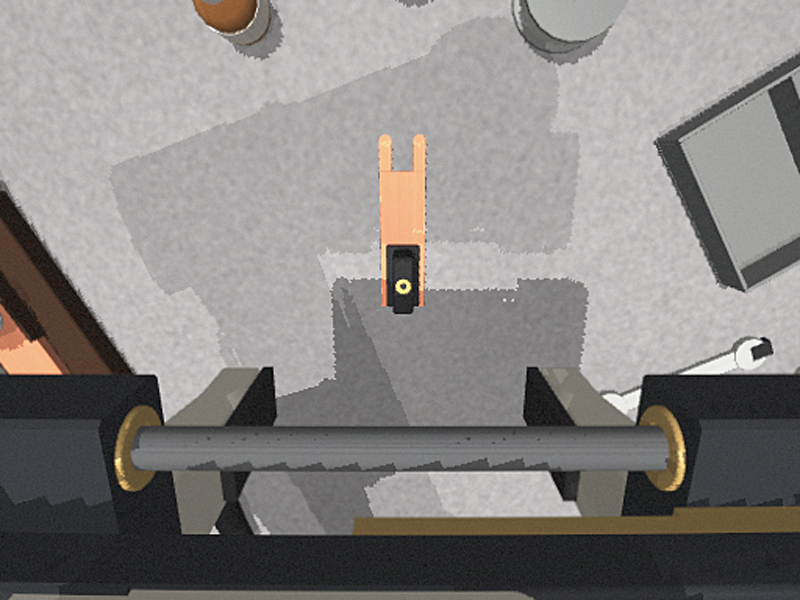

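The wrist view confirms the chosen adapter: prong ends at (403,135), slot end (403,171), tail edge y≈306, aligned with the tool. Next I compute its pose and grasp it.

```bash
python3 - <<'E'
from h import *
import pickle;st=pickle.load(open("s1.pkl","rb"));s=1/1.5625
f=lambda p,z:pix2w("wrist",np.array(p)*s,z,st)
tip,slot,tailL,tailR=f((402.5,135),4),f((403,171),4),f((381,306),4),f((425,306),4)
tail=(tailL+tailR)/2
d=tip-tail;y=np.arctan2(d[1],d[0]);u=np.array([np.cos(y),np.sin(y)])
print("tip",tip,"slot",slot,"tail",tail,"yaw",y,"len",np.hypot(*d[:2]),"w",np.linalg.norm(tailL-tailR), 'sl-tail',np.dot(slot[:2]-tail[:2],u))
o=np.mean([tip[:2]-18*u,slot[:2]+6*u,tail[:2]+104*u],axis=0);g=o-80*u
print("origin",o,"grip",g, "screw",f((403,287),38))
pickle.dump((o,y),open("ad.pkl","wb"))
bot.line_to([g[0],g[1],60],ori=down(y),velocity=150)
bot.move_gripper(40)
bot.line_to([g[0],g[1],8],velocity=80)
bot.move_gripper(5,force=30)
q=bot.read_state();print(q["t"],q["width"],q["tcp_pos"],q["contact_force"])
bot.line_to([g[0],g[1],160],velocity=150)
st=shot("pics/w2.png");pickle.dump(st,open("s2.pkl","wb"));print(st["t"],st["width"],st["contact_force"],st["tcp_pos"])
E
```

```text
tip [ 663.87359166 -228.36153665    4.        ] slot [ 641.28529534 -221.05762085    4.        ] tail [ 548.6422763  -189.63237947    4.        ] yaw -0.3242377987803593 len 121.56563517513935 w 33.03959577434423 sl-tail 97.82740030294116
origin [ 647.00246518 -222.7871617 ] grip [ 571.17095888 -197.30025029] screw [ 570.83818013 -196.85947462   38.        ]
6.875 5.266236332011 [ 571.15289353 -197.30217486    7.97201316] [ 0.17602105 -0.68383278  0.05871151]
8.0417 4.791054570557092 [-0.94079845  0.07145516 -0.92449763] [ 570.49737767 -197.14514005  158.9661402 ]
```

View pics/w2.png

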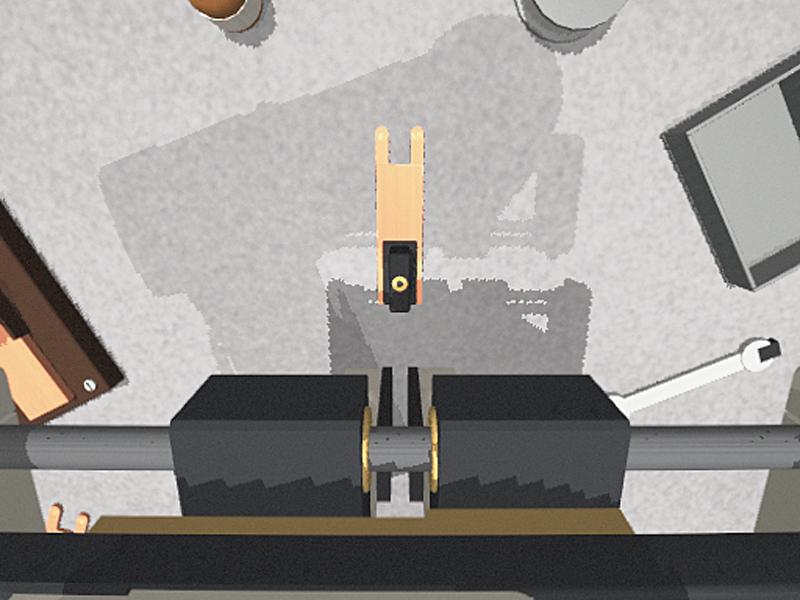

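Picture w2: the fingers are closed (gap at (400,440)) and empty, and the adapter is still on the bench with prong ends at (400,127) and its screw at (400,284). The grasp missed, so I find out why before retrying.

```bash
python3 - <<'E'
from h import *
import pickle;st=pickle.load(open("s2.pkl","rb"));s=1/1.5625
st1=pickle.load(open("s1.pkl","rb"))
for S,l in((st1,[(402.5,135),(403,171),(403,306),(403,287)]),(st,[(400,126),(400,164),(400,304),(400,284)])):
  print([pix2w("wrist",np.array(p)*s,z,S).round(1)[:2] for p,z in zip(l,(4,4,4,38))])
# two-view triangulation of the tip, slot, screw
for a,b in (((402.5,135),(400,126)),((403,171),(400,164)),((403,287),(400,284))):
  Ps=[];U=[]
  for S,p in((st1,a),(st,b)):
    c,W=cam("wrist",S);K,D=KD(c);Ps.append(np.linalg.inv(W)[:3]);U.append(cv2.undistortPoints(np.array([[np.array(p)*s]]),K,D)[0,0])
  X=cv2.triangulatePoints(Ps[0],Ps[1],U[0],U[1])[:,0];print(X[:3]/X[3])
bot.move_gripper(60)
im=bot.camera("scene");c=im[120:300,200:420,::-1];cv2.imwrite("pics/sc2.png",cv2.resize(c,None,fx=3.3,fy=3.3,interpolation=cv2.INTER_CUBIC))
print(bot.read_state()["t"])
E
```

```text
[array([ 663.9, -228.4]), array([ 641.3, -221.1]), array([ 548.6, -189.6]), array([ 570.8, -196.9])]
[array([ 664.4, -228.6]), array([ 641.5, -220.9]), array([ 548.8, -189.8]), array([ 571. , -197.2])]
[ 662.57582681 -227.79161596   35.5086189 ]
[ 641.73710241 -220.98649178   24.33471962]
[ 572.39528121 -197.46537128   44.03288362]
9.1833
```

View pics/sc2.png

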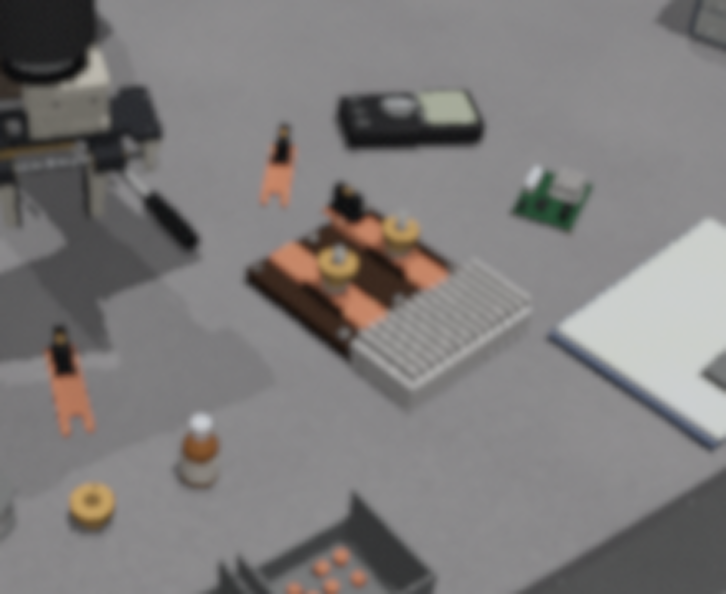

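```bash
python3 - <<'E'
from h import *
st=bot.read_state();print(st["tcp_pos"],st["width"])
def crop(p): return ((w2pix("scene",p)-[200,120])*3.3).round(0).tolist()
ty=R.from_quat(st["eef_rot"]).as_matrix()[:,1]
print("tcp",crop([st["tcp_pos"]]),"fingers",crop([st["tcp_pos"]+ty*h for h in(-40,40)]))
print("grip top",crop([[571,-197,38]]),"tip",crop([[664,-228.5,4]]))
E
```

```text
[ 571.1435213  -197.28475034  159.98195178] 60.01873535848347
tcp [[55.0, 242.0]] fingers [[97.0, 236.0], [13.0, 248.0]]
grip top [[62.0, 335.0]] tip [[79.0, 430.0]]
```

The picture geometry suggests the real fingertips end about 20–30 mm above the reported TCP. In w1 the pads look too far apart, and in the scene view they sit too high, so the fingers closed above the grip. I check this by touching the bench gently.

```bash
python3 - <<'E'
from h import *
y=-0.3242
bot.move_gripper(20)
bot.line_to([500,-172,20],velocity=250)
f0=bot.read_state()["contact_force"][2];z=20
while z>-40:
    z-=3;bot.line_to([500,-172,z],velocity=40)
    s=bot.read_state();f=s["contact_force"][2]-f0
    if abs(f)>2: break
print(z,f,s["tcp_pos"],s["contact_force"],s["t"])
bot.line_to([500,-172,z+25],velocity=150)
E
```

```text
-34 21.16336425839717 [ 500.41331229 -172.06857964  -32.31531736] [-6.27583272  3.0517483  21.24368541] 15.3167
```

The contact height shows the real fingertips 31.5 mm above the reported TCP, and I'll correct for that. Regrasp, then go in front of the stud for one look.

```bash
echo 'DZ=-31.5' >> h.py; python3 - <<'E'
from h import *
import pickle
o,y=pickle.load(open("ad.pkl","rb"));u=np.array([np.cos(y),np.sin(y)]);g=o-80*u
bot.move_gripper(34)
bot.line_to([*g,30],velocity=250,ori=down(y))
bot.line_to([*g,8+DZ],velocity=120)
bot.move_gripper(5,force=40)
q=bot.read_state();print(q["t"],q["width"],q["tcp_pos"],q["contact_force"])
if q["width"]>10:
    bot.line_to([*g,70+DZ],velocity=200)
    ty=0.15;t=np.array([643.4,87.1]);v=np.array([np.cos(ty),np.sin(ty)])
    bot.line_to([*(t-155*v),75+DZ],velocity=200,ori=down(ty))
    st=shot("pics/w3.png");pickle.dump(st,open("s3.pkl","wb"));print(st["t"],st["width"],st["contact_force"],st["tcp_pos"],R.from_quat(st["eef_rot"]).as_matrix()[:,0])
E
```

```text
17.7083 14.079854420135124 [ 571.58974796 -197.33451104  -22.82895802] [-1.46855031  1.57155117  5.1826252 ]
19.6833 13.574595903101539 [ 0.13049139 -0.43051552 -0.592986  ] [490.08413452  63.36719378  43.34004011] [ 9.88907265e-01  1.48533696e-01 -4.04046083e-04]
```

View pics/w3.png

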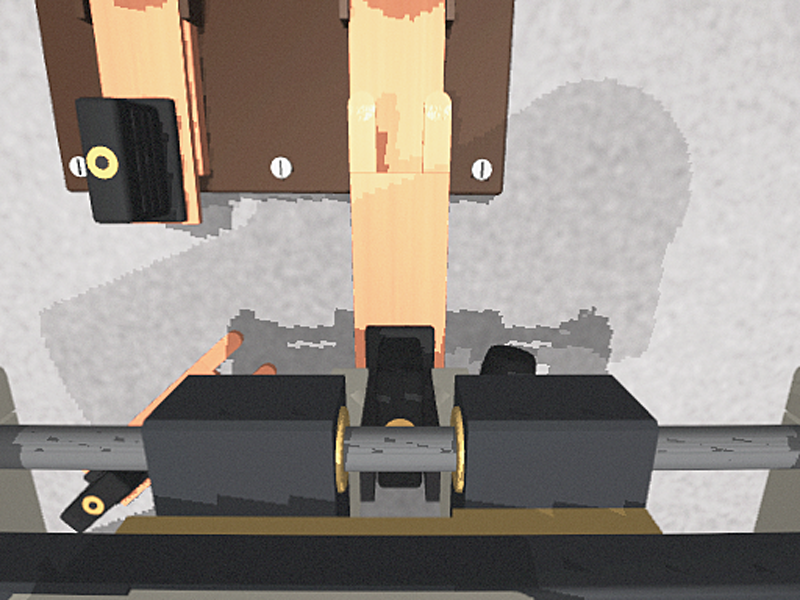

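Picture w3: the adapter is held straight, with its prongs centred at x≈400.5 px. The bar edges at row 40 are x = 349 and 446, and the base front edge is level at y≈190, so the yaw matches. I compute the lateral offset and insert, feeling for home.

```bash
python3 - <<'E'
from h import *
import pickle;st=pickle.load(open("s3.pkl","rb"));s=1/1.5625
M=R.from_quat(st["eef_rot"]).as_matrix();u=M[:2,0]/np.linalg.norm(M[:2,0]);n=np.array([-u[1],u[0]])
def f(p,z):
    w=pix2w("wrist",np.array(p)*s,z,st)[:2]-st["tcp_pos"][:2];return np.round([w@u,w@n],2)  # ahead, left
und=st["tcp_pos"][2]-DZ-8
print("bar",f((349,40),30),f((446,40),30),"@r85",f((348,85),30))
print("prongs",f((350,110),und+4),f((451,110),und+4),"slotend",f((400,173),und+4),"tip",f((400,92),und+4))
print("blade",f((352,300),und+4),f((449,300),und+4))
print("rib front L,R",f((343,22),36),f((451,22),36),"base edge",f((68,191),22),f((503,191),22),"screws",f((81,167),22),f((281,167),22),f((482,169),22))
print("yaw",np.arctan2(u[1],u[0]),"und",und)
E
```

```text
bar [121.03  19.47] [121.03 -16.54] @r85 [105.53  20.28]
prongs [92.95 15.99] [ 92.96 -15.06] slotend [74.19  0.61] tip [98.08  0.62]
blade [32.26 17.  ] [ 32.26 -16.15]
rib front L,R [125.62  20.92] [125.62 -17.66] base edge [ 66.17 140.2 ] [ 65.73 -42.51] screws [ 75.86 132.88] [75.41 49.55] [ 74.58 -33.32]
yaw 0.1490853679066905 und 66.8400401051525
```

```bash
python3 - <<'E'
from h import *
import pickle
st=bot.read_state();p0=st["tcp_pos"][:2].copy();y0=0.149;u0=np.array([np.cos(y0),np.sin(y0)]);n0=np.array([-u0[1],u0[0]])
ty=0.145;u=np.array([np.cos(ty),np.sin(ty)]);n=np.array([-u[1],u[0]])
H=p0+75.5*u0+1.05*n0           # predicted home TCP
pos=lambda k:H+(k-75.5)*u
bot.line_to([*pos(24),34+8+DZ],velocity=100,ori=down(ty));bot.pause(.2)
f0=bot.read_state()["contact_force"].copy();und=33
def F():
    d=bot.read_state()["contact_force"]-f0;return np.array([d[:2]@u,d[:2]@n,d[2]])
while und>28.5:
    und-=.5;bot.line_to([*pos(24),und+8+DZ],velocity=30);f=F()
    if f[2]>2.5:break
print("und",und,f,bot.read_state()["tcp_pos"])
z=und+.3+8+DZ
for k in (36,48,60,70):
    bot.line_to([*pos(k),z],velocity=60);f=F();print(k,f.round(1))
    if abs(f[0])>10 or abs(f[1])>12: raise SystemExit("stuck")
while k<81:
    k+=1;bot.line_to([*pos(k),z],velocity=30);f=F();print(k,f.round(1))
    if f[0]<-6:break
s=bot.read_state();pickle.dump((s,ty),open("home.pkl","wb"));print(s["t"],s["tcp_pos"],(s["tcp_pos"][:2]-H)@u,s["width"])
E
```

```text
und 30.5 [-1.71486758 -0.43075514  2.76924119] [513.74113917  68.07089352   7.13056288]
36 [0.4 0.8 1.2]
48 [ 0.5 -0.7  0.2]
60 [0.2 0.1 1. ]
70 [-0.   0.   0.5]
71 [-2.   0.6  1.3]
72 [-0.8  0.   0.6]
73 [-0.3  0.   0.6]
74 [-1.2 -0.7  0.5]
75 [-0.7 -0.7 -0. ]
76 [ 0.4 -0.6  0.3]
77 [-2.5  0.2  1.3]
78 [-6.4  0.9  4.8]
25.1083 [565.90135173  75.50660749   7.21019365] 1.2370356148133836 13.797785208882527
```

The fork met the stud at about 77 mm of travel, against 75.5 predicted: home. I release, rise and look at the nut from above.

```bash
python3 - <<'E'
from h import *
import pickle
s,ty=pickle.load(open("home.pkl","rb"));u=np.array([np.cos(ty),np.sin(ty)]);n=np.array([-u[1],u[0]])
bot.move_gripper(34)
x,yy,z=bot.read_state()["tcp_pos"]
bot.line_to([x,yy,108+DZ],velocity=200)
stud=s["tcp_pos"][:2]+79.8*u+.25*n;print("stud",stud)
bot.line_to([*stud,112+DZ],velocity=200)
st=shot("pics/w4.png");pickle.dump((st,stud),open("s4.pkl","wb"));print(st["t"],st["joint_pos"].round(3))
print(w2pix("wrist",[[*stud,84],[*stud,68]],st)*1.5625)
for d in (0,-1,1,2,3,-2,-3):
    q=bot.solve_ik([*stud,44+DZ],down(ty+d));print(d,None if q is None else np.round(q,2))
E
```

```text
stud [644.82779991  87.28447986]
26.75 [ 0.433  0.409 -0.19  -0.    -0.975  1.282]
[[400.59519316 360.33653751]
 [400.45670612 345.90291142]]
0 [ 0.43  0.48 -0.25  0.   -0.84  1.28]
-1 [ 0.43  0.48 -0.25  0.   -0.84  0.28]
1 [ 0.43  0.48 -0.25  0.   -0.84  2.28]
2 [ 0.43  0.48 -0.25  0.   -0.84 -3.  ]
3 [ 0.43  0.48 -0.25  0.   -0.84 -2.  ]
-2 [ 0.43  0.48 -0.25  0.   -0.84 -0.72]
-3 [ 0.43  0.48 -0.25  0.   -0.84 -1.72]
```

View pics/w4.png

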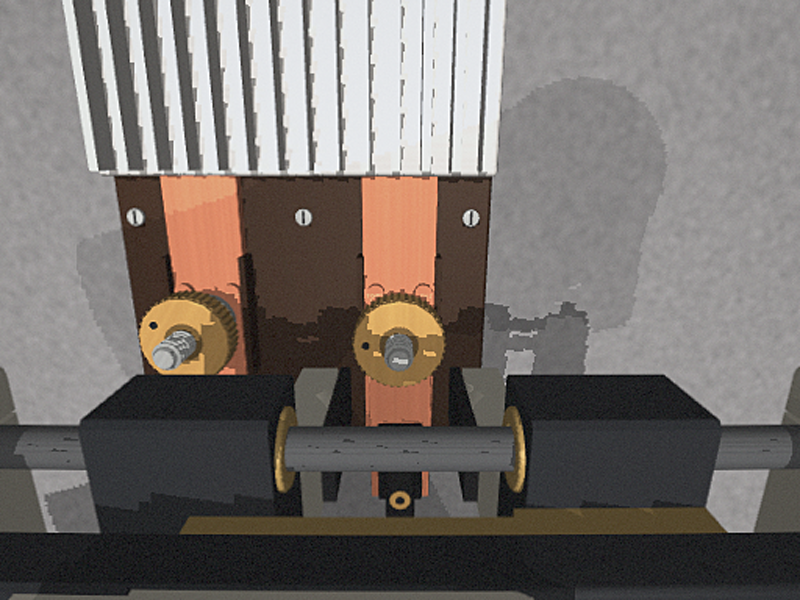

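Picture w4: the fork tips show past the free nut at (376,290) and (421,290), as on the finished stud, so the fork is home. The nut ring is centred at (399,341) and the stud top at (398,357), about 0.6 mm left of my estimate. I grip the nut and make the first trial turns.

```bash
python3 - <<'E'
from h import *
import pickle
st,stud=pickle.load(open("s4.pkl","rb"));ty=.145;u=np.array([np.cos(ty),np.sin(ty)]);n=np.array([-u[1],u[0]])
c=stud+.5*n+.7*u
bot.move_gripper(52)
yaw0=ty+1.6
bot.move_ptp([*c,108+DZ],down(yaw0));print(bot.read_state()["joint_pos"][5],bot.read_state()["t"])
bot.line_to([*c,44+DZ],velocity=120);bot.pause(.1)
r0=bot.read_state()
bot.move_gripper(34,force=50);r=bot.read_state()
print(r["t"],r["width"],(r["contact_force"]-r0["contact_force"]).round(1),r0["moment"].round(3),r["moment"].round(3),r["tau"][5])
log=[]
for i in range(1,6):
    a=.06*i;bot.line_to([*c,44+DZ-3*a],ori=down(yaw0-2*np.pi*a),velocity=60)
    r=bot.read_state();print(round(a,3),round(r["t"],2),(r["contact_force"]-r0["contact_force"]).round(1),r["moment"].round(3),round(r["tau"][5],3),round(r["joint_pos"][5],3),round(r["width"],2))
pickle.dump((c,yaw0,r0),open("turn.pkl","wb"))
E
```

```text
2.8804857583977235 28.8
29.975 38.723336158878496 [-4.9 -0.1  4.8] [-0.058 -0.136 -0.018] [0.1   1.193 0.018] 0.03461153246462345
0.06 30.5 [-4.2  0.   5.4] [ 0.049  1.018 -0.016] -0.109 2.504 38.69
0.12 31.02 [-2.2 -0.9  5. ] [-0.135  0.861 -0.054] -0.11 2.127 38.72
0.18 31.55 [-3.3 -0.6  4.6] [-0.379  0.764 -0.006] -0.125 1.752 38.97
0.24 32.08 [-2.8 -1.6  5.1] [-0.55   0.668 -0.033] -0.111 1.375 38.86
0.3 32.6 [-1.5 -2.7  4.8] [-0.79   0.637 -0.035] -0.112 0.998 38.49
```

```bash
python3 - <<'E'
from h import *
import pickle
c,yaw0,r0=pickle.load(open("turn.pkl","rb"))
a=.30;log=[];hit=0
while a<.90 and hit<2:
    a+=.03;bot.line_to([*c,44+DZ-3*a],ori=down(yaw0-2*np.pi*a),velocity=60)
    m=[]
    for _ in range(3):
        r=bot.read_state();m.append((r["moment"][2],r["tau"][5]));bot.pause(.02)
    m=np.mean(m,0);log.append((a,*m));hit=hit+1 if m[0]<-.085 else 0
    print(round(a,3),round(r["t"],2),m.round(3),(r["contact_force"]-r0["contact_force"]).round(1),round(r["width"],2))
pickle.dump((c,yaw0,r0,a,log),open("turn2.pkl","wb"));print(r["joint_pos"][5])
E
```

```text
0.33 32.98 [-0.029 -0.165] [-2.1 -3.3  3.7] 38.44
0.36 33.37 [-0.038 -0.165] [-1.8 -2.6  5.2] 38.99
0.39 33.76 [-0.006 -0.165] [-2.3 -3.2  5.4] 38.71
0.42 34.15 [-0.026 -0.165] [-2.  -2.5  6.2] 39.0
0.45 34.54 [-0.024 -0.165] [-3.3 -2.7  5.4] 38.42
0.48 34.93 [-0.039 -0.165] [-3.5 -2.6  6. ] 38.73
0.51 35.33 [-0.034 -0.165] [-3.  -2.7  4.6] 38.83
0.54 35.72 [-0.026 -0.165] [-3.8 -3.6  6.9] 38.44
0.57 36.11 [-0.03  -0.164] [-3.5 -3.7  6.7] 38.81
0.6 36.5 [-0.012 -0.164] [-4.1 -2.5  6.5] 38.8
0.63 36.89 [-0.062 -0.164] [-3.8 -2.6  7.2] 38.65
0.66 37.28 [-0.034 -0.164] [-4.8 -2.4  7.5] 38.94
0.69 37.67 [-0.012 -0.163] [-4.8 -2.1  7.7] 38.97
0.72 38.07 [-0.022 -0.163] [-5.9 -1.4  8.3] 38.87
0.75 38.46 [-0.025 -0.163] [-5.1 -1.5  7.6] 38.6
0.78 38.85 [-0.045 -0.163] [-4.4 -1.2  7.2] 38.57
0.81 39.24 [-0.045 -0.162] [-5.6  0.1  7.2] 38.61
0.84 39.63 [-0.05  -0.162] [-5.4 -0.7  8.4] 38.76
0.87 40.02 [-0.049 -0.158] [-4.8 -0.9  6.8] 38.89
0.9 40.42 [-0.092 -0.121] [-4.9 -1.   7.8] 38.63
-2.7718698036130482
```

Torque may be starting to rise near 0.87–0.90 turn. The wrist range is used up, so I release, rewind and regrip (measuring the sensor bias while free), then go on in small steps.

```bash
python3 - <<'E'
from h import *
import pickle
c,yaw0,r0,a,log=pickle.load(open("turn2.pkl","rb"))
def mz(k):
    m=[]
    for _ in range(k): r=bot.read_state();m.append(r["moment"][2]);bot.pause(.02)
    return np.mean(m),r
bot.move_gripper(52)
print("bias end",mz(8)[0])
q=bot.read_state()["joint_pos"].copy();q[5]+=2*np.pi*.9;bot.move_joints(q)
bot.line_to([*c,44+DZ-3*a],ori=down(yaw0),velocity=60)
print("bias start",mz(8)[0],bot.read_state()["joint_pos"][5],bot.read_state()["t"])
bot.move_gripper(34,force=50);a0=a
for i in range(8):
    a+=.03;bot.line_to([*c,44+DZ-3*a],ori=down(yaw0-2*np.pi*(a-a0)),velocity=60)
    m,r=mz(4);log.append((a,m,0))
    print(round(a,3),round(r["t"],2),round(m,3),round(r["tau"][5],3),(r["contact_force"]-r0["contact_force"]).round(1),round(r["width"],2),round(r["joint_pos"][5],3))
    if m<-.25:break
pickle.dump((c,yaw0,r0,a,a0,log),open("turn3.pkl","wb"))
E
```

```text
bias end 0.004741450797286924
bias start 7.672498936412645e-05 2.8815305864416563 46.1083
0.93 46.89 -0.079 -0.052 [-1.8 -1.2  2.7] 38.62 2.697
0.96 47.3 -0.107 -0.014 [-2.5 -0.7  3.2] 38.52 2.509
0.99 47.71 -0.114 -0.008 [-3.2 -1.   4.3] 38.71 2.321
1.02 48.12 -0.104 0.023 [-1.9 -0.8  5. ] 38.52 2.133
1.05 48.52 -0.108 0.044 [-3.  -1.2  5.1] 38.85 1.943
1.08 48.93 -0.083 0.025 [-3.3 -2.7  5.9] 38.85 1.755
1.11 49.34 -0.064 0.012 [-2.4 -0.1  4.5] 38.86 1.567
1.14 49.75 -0.056 0.0 [-2.  -1.7  5.6] 38.83 1.378
```

The torque rose to 0.11 and then fell off: either a tight spot or slip. I look at the nut's dot in the jaws. Without slip it should sit about 36° to the left of the tool's x axis.

```bash
python3 - <<'E'
from h import *
im=bot.camera("wrist");cv2.imwrite("pics/w5.png",cv2.resize(im[200:330,190:325,::-1],None,fx=4.4,fy=4.4,interpolation=cv2.INTER_CUBIC))
r=bot.read_state();c=r["tcp_pos"];yaw=np.arctan2(*R.from_quat(r["eef_rot"]).as_matrix()[[1,0],0])
for d in(0,36,72):
    b=yaw+np.radians(d);p=w2pix("wrist",[[c[0]+15*np.cos(b),c[1]+15*np.sin(b),66]],r)[0];print(d,(p-[190,200])*4.4)
E
```

```text
0 [296.50340459 199.3518637 ]
36 [212.91127473 224.15249923]
72 [163.18141957 287.67134253]
```

View pics/w5.png

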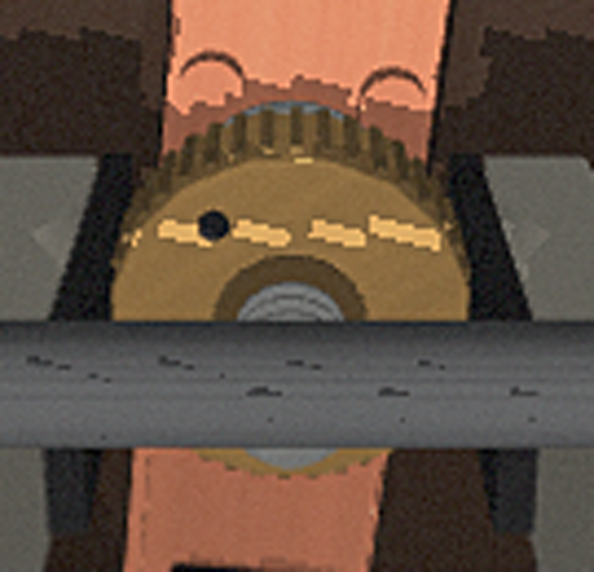

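The dot is at (212,225), exactly as predicted, so nothing slipped and the bump at 0.9–1.1 was a tight spot in the thread, not the washer. I continue to look for the real, lasting rise.

```bash
python3 - <<'E'
from h import *
import pickle
c,yaw0,r0,a,a0,log=pickle.load(open("turn3.pkl","rb"))
hit=0
while a<1.5 and hit<3:
    a+=.03;bot.line_to([*c,44+DZ-3*a],ori=down(yaw0-2*np.pi*(a-a0)),velocity=60)
    m=[]
    for _ in range(4): r=bot.read_state();m.append(r["moment"][2]);bot.pause(.015)
    m=np.mean(m);log.append((a,m,0));hit=hit+1 if m<-.095 else 0
    print(round(a,3),round(r["t"],2),round(m,3),round(r["tau"][5],3),(r["contact_force"]-r0["contact_force"]).round(1),round(r["joint_pos"][5],3))
pickle.dump((c,yaw0,r0,a,a0,log),open("turn4.pkl","wb"))
E
```

```text
1.17 50.21 -0.068 -0.009 [-3.6 -3.   4.7] 1.19
1.2 50.62 -0.113 0.047 [-2.5 -3.4  5.9] 1.001
1.23 51.02 -0.048 -0.033 [-2.2 -3.9  5.3] 0.813
1.26 51.43 -0.061 -0.005 [-1.8 -3.1  5.9] 0.624
1.29 51.84 -0.034 -0.041 [-2.9 -2.1  7.4] 0.436
1.32 52.25 -0.049 -0.043 [-2.4 -3.6  6.5] 0.247
1.35 52.66 -0.079 -0.004 [-3.2 -3.8  6.6] 0.059
1.38 53.07 -0.117 0.047 [-3.2 -3.   5.8] -0.13
1.41 53.48 0.033 -0.115 [-3.7 -2.9  6.5] -0.318
1.44 53.88 0.07 -0.122 [-4.3 -3.1  7.6] -0.507
1.47 54.29 -0.073 0.016 [-3.8 -3.8  7.2] -0.695
1.5 54.7 -0.122 0.063 [-4.1 -3.4  6.9] -0.884
```

The readings now scatter (+0.07 to −0.12), so I check the dot for slip.

```bash
python3 - <<'E'
from h import *
im=bot.camera("wrist");cv2.imwrite("pics/w6.png",cv2.resize(im[200:330,190:325,::-1],None,fx=4.4,fy=4.4,interpolation=cv2.INTER_CUBIC))
r=bot.read_state();print(r["t"],r["width"],r["tcp_pos"],r["moment"])
E
```

```text
54.7667 38.61744917638203 [645.14806943  87.28659645   8.36330863] [-0.9881333   1.40156102 -0.1115658 ]
```

View pics/w6.png

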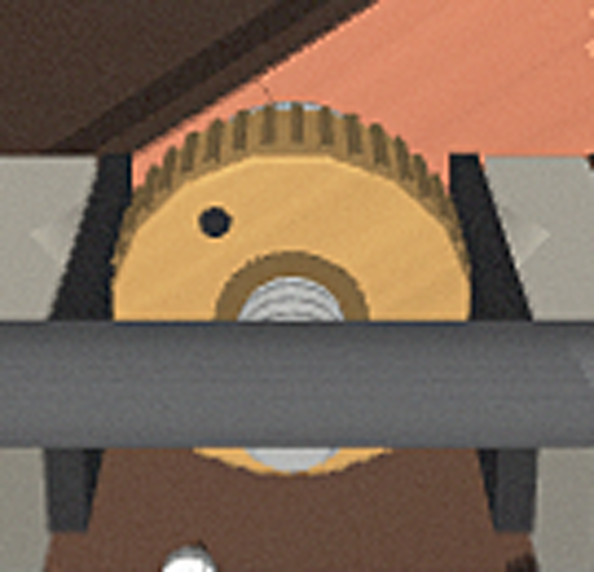

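The dot is still at (214,221), so the nut has really turned 1.50 turns. The at-rest readings are lower bounds on the friction: after each stop the tool settles back, so the nut's friction is not always fully loaded. The clean rise from 0.03 to 0.11 at 0.85–0.97 turn was therefore the bite, at about 0.86, and I have gone about 0.14 turn past the target of 1.36. Before mending it, I confirm the present torque with quasi-static backward steps, and back off only if it really is high.

```bash
python3 - <<'E'
from h import *
import pickle
c,yaw0,r0,a,a0,log=pickle.load(open("turn4.pkl","rb"))
def go(a,v=60):
    bot.line_to([*c,44+DZ-3*a],ori=down(yaw0-2*np.pi*(a-a0)),velocity=v)
    m=[]
    for _ in range(3): r=bot.read_state();m.append(r["moment"][2]);bot.pause(.01)
    q=(2.8815-r["joint_pos"][5])/2/np.pi+a0
    print(round(a,3),round(q,4),round(r["t"],2),round(np.mean(m),3),round(r["tau"][5],3));return np.mean(m)
ms=[]
for d in (.004,.008,.012,.018,.026,.036): ms.append(go(1.5-d))
pickle.dump((c,yaw0,r0,1.5-d,a0,log),open("turn5.pkl","wb"))
E
```

```text
1.496 1.4953 55.03 -0.158 0.192
1.492 1.4913 55.31 -0.201 0.256
1.488 1.4872 55.58 -0.045 0.093
1.482 1.4812 55.86 -0.041 0.111
1.474 1.4732 56.13 -0.152 0.267
1.464 1.4632 56.41 0.039 0.106
```

The loosening torque peaks at 0.2 N m or more, which confirms the washer is well bitten. I back off to 1.37 turns (half a turn past the bite), release, rise and check.

```bash
python3 - <<'E'
from h import *
import pickle
c,yaw0,r0,a,a0,log=pickle.load(open("turn5.pkl","rb"))
yw=yaw0-2*np.pi*(1.37-a0)
bot.line_to([*c,44+DZ-3*1.37],ori=down(yw),velocity=60)
r=bot.read_state();print(r["t"],(2.8815-r["joint_pos"][5])/2/np.pi+a0,r["moment"][2])
bot.move_gripper(52)
bot.line_to([*c,110+DZ],velocity=150)
u=np.array([np.cos(.145),np.sin(.145)])
bot.move_ptp([*(c-25*u),150+DZ],down(.145))
st=shot("pics/w7.png")
b0=1.72-2*np.pi*1.37
print(st["t"],w2pix("wrist",[[*c,64],[c[0]+15*np.cos(b0),c[1]+15*np.sin(b0),64]],st)*1.5625,st["contact_force"])
E
```

```text
57.1583 1.3692362570438674 -0.035581315537599106
59.5 [[400.58133267 269.17319815]
 [421.15017447 247.47814121]] [ 0.39801974 -0.46070244 -0.80172831]
```

View pics/w7.png

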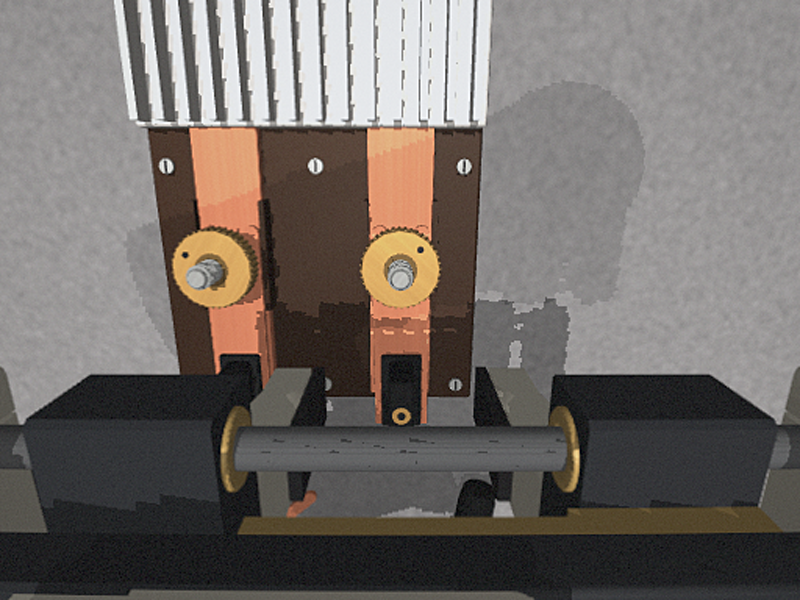

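Picture w7: the dot is at (420,250), with (421,247) predicted for 1.37 turns. The adapter lies straight, with its grip at (401,390), as on the finished stud, and the gripper is clear of everything. I hand in.

```bash
python3 -c "
from plant import bot
bot.close_job();print(bot.read_state()['t'])"
```

```text
the job is handed in; nothing more can be done
the job is handed in; nothing more can be done
```

The fork adapter is home on the free stud and the nut is left at my estimate of half a turn past the bite. I did overshoot on the way, by about 0.13 turn, and had to back off. I handed in at about 59.5 s, with the gripper clear of everything.

- **Grasp:** The first grasp closed on air because the real fingertips sit about 31.5 mm above the reported TCP. I measured this with a light touch on the bench, corrected for it, and regripped the rightmost adapter.
- **Insertion:** I slid the fork along the bar until about 6 N of contact at the stud. The contact came at about 77 mm of travel, where I had predicted 75.5 mm. The fork tips showed past the nut as they do on the finished stud.
- **Nut:** I turned it clockwise in two grips. Torque rose from 0.03 to 0.11 N m between about 0.85 and 0.97 turn, which I take as the bite, at about 0.86–0.87 turn.
- **Overshoot:** The torque readings then became erratic, and I first took the rise for a tight spot in the thread. That carried the nut to 1.50 turns, about 0.63 past the bite. A backward check showed at least 0.2 N m, so I backed off to 1.37 turns.
- **Last checks:** The nut's dot was within about 3 pixels of its predicted place for 1.37 turns, and there was no slip in the jaws.
- **Not confirmed:** The bite point is good to only about ±0.03 turn. I also could not check whether the brief overshoot harmed the washer.

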